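# Load the reagent bottle holders by size

### The arm

A 7-joint arm with a two-finger parallel gripper is mounted at the origin on the work surface. World frame = base frame: x ahead of the robot, y to its left, z up, the work surface at z = 0. Lengths are in mm, angles in rad, forces in N, time in s.
With the tool pointing down it reaches from about 400 to 875 mm from the base axis. Payload 4.4 kg.
Tool frame: the origin (TCP) lies between the finger pads, 19 mm behind the fingertips; this is the grasp point; z points along the fingers, y is the line along which they close (so a half turn about z gives the same grasp; the last joint's range is limited). The gripper opens to 85 mm and grips with 20 to 120 N. Pads are 22 mm wide; open, the fingers measure 114 mm over their backs; the gripper's body (76 mm by 85 mm) begins 54 mm behind the grasp point. The pads swing forward as they close: fully open they stand 13 mm farther back than shut.
Start: joints at [1.271, 0.628, 0.038, 1.517, -0.027, 0.996, -0.02], TCP at [150.616, -632.323, 250.013] pointing down, gripper open.
Joint ranges: [-3.06, 3.06], [-0.37, 2.12], [-1.25, 1.32], [0.18, 2.47], [-1.1, 4.24], [0.23, 1.98], [-2.94, 2.94]. Speed limits (rad/s): [2.57, 2.57, 3.14, 3.14, 3.14, 3.14, 3.14].

### API

Orientations are given as [roll, pitch, yaw] about the fixed x, y, z axes, in that order (R = Rz(yaw) Ry(pitch) Rx(roll)).
In Python, from cell import read_state, cams, ctrl, models gives the robot as it stands. The module is installed in compiled form; this text tells all that it offers.
- The arm moves only by the tool send_path, called after "Request:" as name(argument=value, ...), one argument or row to a line, values as JSON. Schema: {"type":"object","properties":{"rows":{"type":"array","items":{"type":"object","properties":{"d":{"type":"array","items":{"type":"number"},"minItems":3,"maxItems":3},"rotvec":{"type":"array","items":{"type":"number"},"minItems":3,"maxItems":3},"aperture":{"type":"number"}},"additionalProperties":false,"required":["aperture"]},"minItems":1,"maxItems":12},"only":{"type":"string"},"quiet":{"type":"boolean"},"lines":{"type":"string"}},"required":["rows"],"additionalProperties":false}. rows is a list of rows, 1 to 12 of them, each an object with the fields d (a list: dx, dy, dz in units of 100 mm), rotvec (a list: a rotation vector rx, ry, rz in rad), aperture (the finger opening in mm); a field left out counts as zero (the opening has to be given); each row shifts and turns the commanded pose from where the row before left it, along the tool's axes as they then stand; what a row does not reach is not made up. A row lasts 1/10 s, in which the tool goes at most 50 mm and 0.15 rad, less where a joint would pass 70% of its speed; a pose out of reach is approached as far as the arm can. The fingers move at their own pace and stop on an object; the grip force is fixed at half the most. Time passes only in rows, so rows that do not move let the fingers close. The tool returns the time, the measured TCP pose, the force, the opening and the grip force at its end. only (a regular expression) keeps the lines of the reply that match it, lines (a string "A,B") keeps lines A to B, and quiet returns only ok. Input that does not fit is refused with a message, and nothing moves.
- read_state(): the state, without advancing time (a new reading comes with each control period).
- cams.get_image(name): name is "scene" or "top" or "wrist"; returns (picture, depth): 400x640x3 uint8, blue, green, red; 400x640 float32, mm along the optical axis (not along the pixel's ray), 0 where there is no reading.
- cams.calibration(name): a dict with "fx", "fy", "cx", "cy" (pixels), "rvec" (rotation vector, rad) and "tvec" (3), from world to camera coordinates, as OpenCV has them; the wrist camera has in their place "hand_eye" (4x4, takes a point from camera to tool coordinates, whose origin is the TCP and whose axes are the flange's). Camera axes: x right, y down, z forward; pixel columns grow to the right and rows downward; lengths in mm; the calibration is good to about 2 mm. A picture is of the moment at which its call begins: read the wrist's pose just before it. calibration takes no time and is no camera call.
- ctrl.finish_job(): hands the job in; it is judged then, once.
Trained networks look in the newest picture that a camera, given by its name, has taken for a name from the list of things; names that differ only in an ending like _2 or _b are one class to them, and where a whole thing is asked for, a point or a joint stands for the part that bears it (a point fixed in the world has none). Each returns a list of dicts, best first, with "confidence" (0 to 1); they miss things now and then, are a little off and sometimes report something else, mostly with a low value. They report only what shows in the picture. A call takes as long as a camera call. They do not tell look-alikes from the thing itself.
- models.search_frame(thing, camera): "extent" ([left, top, right, bottom] in pixels, round what is visible of it).
- models.mark_of(thing, camera): "position" ([column, row] in pixels: a listed point, or the origin of a listed thing).
The state is a dict: "clock": time; "qpos": joint angles; "qd": joint speeds; "tau": joint torques, N m; "eef_pos": TCP position; "tool_rot": TCP orientation; "force": force on the tool from outside, world axes, zero at the start; "torque": the same for the moment, N m; "width": finger opening in mm; "gripper_force": force on a finger pad.
Only numpy, scipy, OpenCV 4.12 (cv2) and the standard library are available. Lean on these libraries where they do the work, as an engineer would, in place of code of your own. Each camera call takes 0.05 s, during which the arm holds its last target. There are 200 camera calls.

### The job

Set the four round white reagent bottles upright into the four round metal holders by size: the smallest bottle in the smallest holder, the next in the next, up to the largest in the largest. Lower each one into its holder before letting go of it, knock none over, and leave the square bottle and the glass beaker where they stand.

Things in the scene. Friction and masses are not known exactly. Their poses are not given: they have to be found in the camera images.
- bottle_small: the smallest of the four round white reagent bottles (sizes in mm): white plastic, paper label, grey screw cap; loose, upright, about 50 g; diameter 32, straight-sided up to 54, then a shoulder and cap, 76 high over all. Origin: centre of the underside, z up. Grips well with the TCP 46 above the underside.
- bottle_medium: the second smallest of the four round white reagent bottles (sizes in mm): white plastic, paper label, grey screw cap; loose, upright, about 90 g; diameter 42, straight-sided up to 60, then a shoulder and cap, 84 high over all. Origin: centre of the underside, z up. Grips well with the TCP 46 above the underside.
- bottle_large: the second largest of the four round white reagent bottles (sizes in mm): white plastic, paper label, grey screw cap; loose, upright, about 150 g; diameter 52, straight-sided up to 66, then a shoulder and cap, 92 high over all. Origin: centre of the underside, z up. Grips well with the TCP 52 above the underside.
- bottle_largest: the largest of the four round white reagent bottles (sizes in mm): white plastic, paper label, grey screw cap; loose, upright, about 220 g; diameter 62, straight-sided up to 72, then a shoulder and cap, 100 high over all. Origin: centre of the underside, z up. Grips well with the TCP 60 above the underside.
- holder_small: round metal bottle holder, the smallest of four, for bottle_small (sizes in mm): a shallow open cup of grey aluminium with a black pad on its floor, fixed to the bench, bore 50, outside diameter 58, rim 16 above the bench, inner floor 4 above the bench. Origin: centre of the underside (on the bench), z up.
- holder_medium: round metal bottle holder, the second smallest of four, for bottle_medium (sizes in mm): a shallow open cup of grey aluminium with a black pad on its floor, fixed to the bench, bore 60, outside diameter 68, rim 16 above the bench, inner floor 4 above the bench. Origin: centre of the underside (on the bench), z up.
- holder_large: round metal bottle holder, the second largest of four, for bottle_large (sizes in mm): a shallow open cup of grey aluminium with a black pad on its floor, fixed to the bench, bore 70, outside diameter 78, rim 16 above the bench, inner floor 4 above the bench. Origin: centre of the underside (on the bench), z up.
- holder_largest: round metal bottle holder, the largest of four, for bottle_largest (sizes in mm): a shallow open cup of grey aluminium with a black pad on its floor, fixed to the bench, bore 80, outside diameter 88, rim 16 above the bench, inner floor 4 above the bench. Origin: centre of the underside (on the bench), z up.
- square_bottle: (sizes in mm) square white bottle with grey round cap, 50 x 50 in plan, 90 high, loose, a bystander to be left alone. Origin: centre of the underside, z up. (Apart from the ten listed things, nothing within 0.75 m of the robot's base and 45 degrees of straight ahead is higher than 15 above the bench.)
- beaker: (sizes in mm) empty glass beaker, diameter 54 at the rim, 70 high, loose, a bystander to be left alone. Origin: centre of the underside, z up.
Things that resemble listed ones, but are neither listed nor needed, are in the scene too. Leave any blue look-alike of the holder_medium alone.

How it is judged (in metres and radians):
At the end, for the whole second after the job is handed in: Each round bottle stands upright (within 0.1 rad) on the floor of the holder of its own size rank, its axis within 13 mm of the holder's, its underside 1 to 8 mm above the bench, released and at rest (horizontal distance between bottle_small and holder_small below 0.013 m and z of bottle_small in the frame of holder_small between 0.001 and 0.008 m and angle between each of bottle_small, bottle_medium, bottle_large, bottle_largest's own z axis and vertical below 0.1 rad and linear speed of each of bottle_small, bottle_medium, bottle_large, bottle_largest below 0.02 m/s and angular speed of each of bottle_small, bottle_medium, bottle_large, bottle_largest below 0.2 rad/s and horizontal distance between bottle_medium and holder_medium below 0.013 m and z of bottle_medium in the frame of holder_medium between 0.001 and 0.008 m and horizontal distance between bottle_large and holder_large below 0.013 m and z of bottle_large in the frame of holder_large between 0.001 and 0.008 m and horizontal distance between bottle_largest and holder_largest below 0.013 m and z of bottle_largest in the frame of holder_largest between 0.001 and 0.008 m); the robot touches nothing.
It fails at once if a round bottle is knocked over (angle between any of bottle_small, bottle_medium, bottle_large, bottle_largest's own z axis and vertical above 0.8 rad).
It fails at once if a round bottle is let go over its holder with its underside more than 20 mm above the bench (above the rim) ((horizontal distance between bottle_small and holder_small below 0.03 m and z of bottle_small in the frame of holder_small above 0.02 m and contact force between bottle_small and the fingers below 0.05 N) or (horizontal distance between bottle_medium and holder_medium below 0.03 m and z of bottle_medium in the frame of holder_medium above 0.02 m and contact force between bottle_medium and the fingers below 0.05 N) or (horizontal distance between bottle_large and holder_large below 0.03 m and z of bottle_large in the frame of holder_large above 0.02 m and contact force between bottle_large and the fingers below 0.05 N) or (horizontal distance between bottle_largest and holder_largest below 0.03 m and z of bottle_largest in the frame of holder_largest above 0.02 m and contact force between bottle_largest and the fingers below 0.05 N)).
It fails at once if the square bottle is moved more than 30 mm or tipped (distance of square_bottle from where it was at the start of the episode above 0.03 m or angle between square_bottle's own z axis and vertical above 0.3 rad).
It fails at once if the beaker is moved more than 30 mm or tipped (distance of beaker from where it was at the start of the episode above 0.03 m or angle between beaker's own z axis and vertical above 0.3 rad).
It also fails if it takes over 115 s, if anything falls off the work surface, if the arm or the gripper's body presses on something with over 40 N, if the wrist force passes 120 N, or if a joint passes its speed limit or range.

## Working session

There is one attempt and no reset: what is moved stays moved. The work goes in short steps, Python scripts to look and compute and a tool call to move; the robot and the scene stay as the last step left them, time stands still between calls to the robot, and variables do not carry over. Pictures are saved under pics/ and viewed, at most 14 in all, crops included, and the job is handed in when it is done.

```bash
mkdir -p pics; cat > h.py <<'E'
import numpy as np, cv2
from cell import read_state, cams, ctrl, models
from scipy.spatial.transform import Rotation as R
def ext(n):
    c=cams.calibration(n)
    K=np.array([[c['fx'],0,c['cx']],[0,c['fy'],c['cy']],[0,0,1.]])
    if 'rvec' in c: return K,cv2.Rodrigues(np.float64(c['rvec']))[0],np.float64(c['tvec']).ravel()
def cloud(n,d):
    K,Rm,t=ext(n); v,u=np.mgrid[:d.shape[0],:d.shape[1]]
    P=np.stack([(u-K[0,2])/K[0,0]*d,(v-K[1,2])/K[1,1]*d,d],-1)
    return (P-t)@Rm
def plane(n,uv,z):
    K,Rm,t=ext(n); o=-Rm.T@t; r=Rm.T@np.linalg.inv(K)@[uv[0],uv[1],1]
    return o+r*(z-o[2])/r[2]
E
python3 - <<'E'
from h import *
for n in ['top','scene']:
    p,d=cams.get_image(n); cv2.imwrite(f'pics/{n}0.png',p); np.save(f'{n}0.npy',d)
    K,Rm,t=ext(n); print(n,(-Rm.T@t).round(),Rm[2].round(2),K[0,0])
    P=cloud(n,d)
    for th in ['bottle_small','bottle_medium','bottle_large','bottle_largest','holder_small','holder_medium','holder_large','holder_largest','square_bottle','beaker']:
        for r in models.search_frame(th,n)[:3 if n=='top' else 1]:
            e=np.array(r['extent']);c=((e[:2]+e[2:])/2).round().astype(int)
            print(th,round(r['confidence'],2),e.round(),P[c[1],c[0]].round())
print(read_state())
E
```

```text
top [ 414.    6. 1058.] [ 0.1  0.  -1. ] 371.69459600098037
bottle_small 0.57 [416. 153. 448. 176.] [ 604. -271.  100.]
bottle_small 0.52 [216. 164. 234. 176.] [593. 280.  62.]
bottle_medium 0.62 [355. 214. 371. 233.] [449. -93.  84.]
bottle_large 0.69 [419. 252. 449. 278.] [ 345. -276.   83.]
bottle_largest 0.98 [419. 152. 448. 178.] [ 604. -277.  100.]
holder_small 0.58 [288. 144. 307. 160.] [657.  86.   6.]
holder_small 0.58 [422. 252. 449. 276.] [ 348. -278.   93.]
holder_medium 0.87 [182. 254. 204. 276.] [333. 377.   2.]
holder_medium 0.8 [216. 252. 248. 269.] [348. 267.   4.]
holder_medium 0.43 [351. 136. 369. 159.] [674. -92.   4.]
holder_large 0.97 [161. 200. 188. 224.] [481. 437.   3.]
holder_largest 0.58 [269. 215. 299. 246.] [433. 123.   6.]
square_bottle 0.71 [466. 202. 499. 223.] [ 480. -407.   83.]
beaker 0.92 [351. 137. 369. 158.] [671. -92.   5.]
scene [1575.  466.  790.] [-0.78 -0.34 -0.53] 506.0710864512748
bottle_small 0.72 [411. 237. 427. 270.] [609. 293.  42.]
bottle_medium 0.6 [190. 155. 210. 189.] [ 509. -405.   53.]
bottle_large 0.9 [255. 144. 271. 175.] [ 362
[... 292 characters left out ...]
7. 123.   5.]
{'clock': 1.1, 'qpos': array([ 1.27122994,  0.6284091 ,  0.0384982 ,  1.51741825, -0.02699223,
        0.9962849 , -0.02001589]), 'qd': array([-0.00090363, -0.00096535,  0.0009251 , -0.00055392,  0.00041339,
        0.00030685,  0.00017998]), 'tau': array([-1.19302722e-04, -5.63275480e+01,  1.22587278e+00, -1.93780142e+01,
        1.10812366e-02,  1.56240651e-03,  3.51116533e-06]), 'eef_pos': array([ 150.59407748, -632.32246162,  250.00163198]), 'tool_rot': array([-3.14159068e+00, -3.01431592e-05,  2.33730751e-01]), 'force': array([-0.90507228, -0.29250879,  0.51490614]), 'torque': array([ 0.00328714,  0.00643169, -0.02128214]), 'gripper_force': 0.0, 'width': 85.32754430177509}
```

```bash
python3 - <<'E'
import cv2
for n in ['top','scene']:
    p=cv2.imread(f'pics/{n}0.png'); p=p[110:310,120:520] if n=='top' else p[110:310,150:550]
    cv2.imwrite(f'pics/{n}0c.png',cv2.resize(p,(800,400),interpolation=cv2.INTER_CUBIC))
E
```

```text
(no output)
```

View pics/top0c.png

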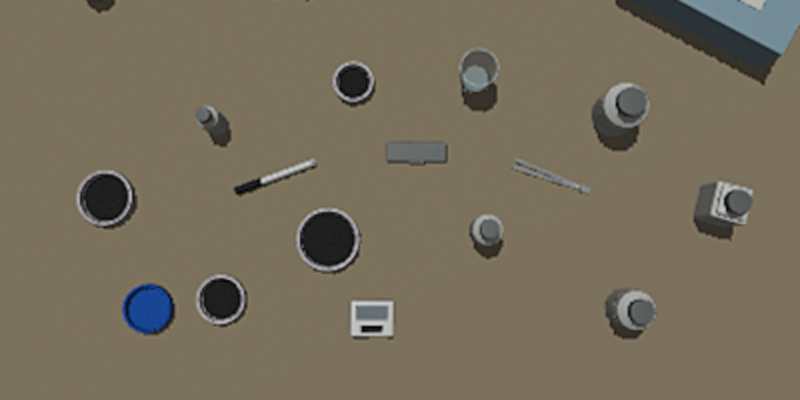

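View pics/scene0c.png

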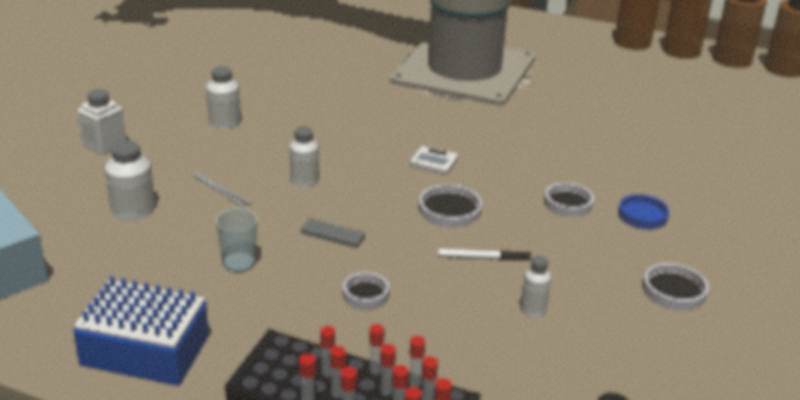

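The top crop (2x, offset 120,110) shows the bottles' caps at small (207,117), medium (487,230), large (638,312) and largest (630,102). The holders are at small (353,82), medium (221,300), large (105,198) and largest (328,240). The blue decoy is at (149,309), the beaker at (478,70) and the square bottle at (735,203). The scene view agrees with this.

```bash
python3 - <<'E'
from h import *
for n in ['top','scene']:
    d=np.load(f'{n}0.npy'); P=cloud(n,d); im=cv2.imread(f'pics/{n}0.png')
    print(n,'bench z',np.median(P[...,2][(abs(P[...,0]-500)<80)&(abs(P[...,1])<300)]).round(1))
    for nm,x,y,h,dia in [('small',593,280,76,32),('medium',455,-93,84,42),('large',347,-277,92,52),('largest',606,-275,100,62),('square',480,-407,90,50),('beaker',680,-92,70,54)]:
        m=np.hypot(P[...,0]-x,P[...,1]-y)<60
        for lo,hi in ((h-5,h+8),(15,h-28)):
            q=P[m&(P[...,2]>lo)&(P[...,2]<hi)]
            if len(q): print(nm,lo,len(q),np.median(q,0).round(1),((q.min(0)+q.max(0))/2)[:2].round(1),np.ptp(q,0).round())
    for nm,x,y,dia in [('small',657,90,58),('medium',340,267,68),('large',483,439,78),('largest',435,125,88)]:
        # dark disc
        m=(np.hypot(P[...,0]-x,P[...,1]-y)<dia*.65)&(im.max(-1)<60)
        v,u=np.nonzero(m); q=P[m]
        (c,ax,a)=cv2.fitEllipse(cv2.convexHull(np.stack([u,v],1).astype(np.int32)))
        r=(np.hypot(P[...,0]-x,P[...,1]-y)<dia*.65)&(P[...,2]>10)
        print('H',nm,len(u),plane(n,(u.mean(),v.mean()),6).round(1),plane(n,c,6).round(1),np.array(ax).round(1),'depth rim',r.sum(),((P[r].min(0)+P[r].max(0))/2).round(1) if r.any() else '')
E
```

```text
top bench z -0.1
small 71 44 [598.9 286.7  74.6] [598.8 286.3] [17. 20.  7.]
small 15 40 [590.4 274.1  31.1] [596.  280.9] [26. 22. 31.]
medium 79 78 [448.9 -97.7  83.2] [447.8 -96.7] [24. 24.  9.]
medium 15 26 [443.7 -79.8  41.3] [448.7 -89.9] [40. 27. 40.]
large 87 127 [ 342.7 -291.5   91. ] [ 342.8 -291.8] [31. 31.  8.]
large 15 100 [ 348.2 -269.7   43.5] [ 344.6 -280.1] [48. 29. 48.]
largest 95 166 [ 615.7 -282.1   99.8] [ 616.1 -282.4] [35. 37.  9.]
largest 15 163 [ 598.5 -260.    49.9] [ 613.6 -281.8] [57. 61. 57.]
square 85 121 [ 485.5 -421.7   89.9] [ 486.7 -422.4] [29. 31.  8.]
square 15 158 [ 482.7 -401.1   40.1] [ 486.4 -422.7] [59. 60. 47.]
beaker 65 75 [670.7 -83.7  68.9] [666.6 -84.8] [51. 52. 10.]
beaker 15 78 [679.3 -88.6  29.7] [666.2 -83.7] [46. 45. 26.]
H small 221 [659.3  90.8   6. ] [656.3  89.5   6. ] [17.7 20. ] depth rim 91 [659.5  90.1  15.2]
H medium 315 [350.4 270.9   6. ] [347.5 268.3   6. ] [20.8 23.9] depth rim 114 [348.8 270.   16.2]
H large 460 [490.4 438.6   6. ] [487.8 437.2   6. ] [26.3 27.4] depth rim 143 [489.3 437.9  15.1]
H largest 573 [435.1 12
[... 538 characters left out ...]
largest 15 416 [ 639.8 -262.4   44.4] [ 624.6 -276.9] [54. 61. 57.]
square 85 51 [ 489.3 -418.2   89.5] [ 488.6 -422.9] [34. 34.  9.]
square 15 305 [ 505.4 -402.5   39. ] [ 494.  -419.9] [51. 62. 47.]
beaker 65 99 [668.  -81.9  68.4] [668.  -83.2] [56. 53.  7.]
beaker 15 147 [684.6 -73.1  30.1] [666.7 -79.7] [53. 43. 27.]
H small 17 [654.4  87.1   6. ] [655.   87.3   6. ] [ 3.5 10.7] depth rim 133 [659.8  92.8  14.9]Traceback (most recent call last):
  File "<stdin>", line 14, in <module>
cv2.error: OpenCV(4.12.0) /io/opencv/modules/imgproc/src/shapedescr.cpp:361: error: (-201:Incorrect size of input array) There should be at least 5 points to fit the ellipse in function 'fitEllipseNoDirect'
```

The manual's scale: shifts go in units of 100 mm. Converting my numbers, 24 mm is 0.24, -44 mm is -0.44.

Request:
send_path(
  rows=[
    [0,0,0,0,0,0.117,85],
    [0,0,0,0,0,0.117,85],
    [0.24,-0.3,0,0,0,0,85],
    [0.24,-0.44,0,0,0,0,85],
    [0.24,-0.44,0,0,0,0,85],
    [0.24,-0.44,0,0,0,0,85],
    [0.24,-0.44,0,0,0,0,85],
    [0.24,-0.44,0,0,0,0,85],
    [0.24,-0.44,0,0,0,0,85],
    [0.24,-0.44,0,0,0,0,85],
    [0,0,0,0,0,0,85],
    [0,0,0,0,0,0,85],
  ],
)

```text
refused: rows[0]: [0, 0, 0, 0, 0, 0.117, 85] is not of type 'object' (schema: type "object"). Nothing was moved.
```

I used the wrong layout. The manual says a list of objects, one for each row; once more.

Request:
send_path(
  rows=[
    {"rotvec":[0,0,0.117],"aperture":85},
    {"rotvec":[0,0,0.117],"aperture":85},
    {"d":[0.24,-0.3,0],"aperture":85},
    {"d":[0.24,-0.44,0],"aperture":85},
    {"d":[0.24,-0.44,0],"aperture":85},
    {"d":[0.24,-0.44,0],"aperture":85},
    {"d":[0.24,-0.44,0],"aperture":85},
    {"d":[0.24,-0.44,0],"aperture":85},
    {"d":[0.24,-0.44,0],"aperture":85},
    {"d":[0.24,-0.44,0],"aperture":85},
    {"aperture":85},
    {"aperture":85},
  ],
)

```text
clock: 2.3
eef_pos: [343.1, -294.2, 250.3]
tool_rot: [3.141, -0.001, 0.003]
force: [-0.6, -0.9, -0.3]
width: 85.0
gripper_force: 0.0
```

```bash
cat > w.py <<'E'
from h import *
import sys
s=read_state(); p,d=cams.get_image('wrist'); cv2.imwrite(f'pics/w{s["clock"]:.1f}.png',p)
c=cams.calibration('wrist'); v,u=np.mgrid[:400,:640]
X=np.stack([(u-c['cx'])/c['fx']*d,(v-c['cy'])/c['fy']*d,d,np.ones_like(d)],-1)@np.array(c['hand_eye']).T
Q=X[...,:3]@R.from_euler('xyz',s['tool_rot']).as_matrix().T+s['eef_pos']
Q[d==0]=np.nan
x,y,lo,hi,r=map(float,sys.argv[1:6])
m=(np.hypot(Q[...,0]-x,Q[...,1]-y)<r)&(Q[...,2]>lo)&(Q[...,2]<hi)
q=Q[m]; print(s['eef_pos'].round(1),s['tool_rot'].round(3),len(q))
if len(q): print(np.median(q,0).round(1),((q.min(0)+q.max(0))/2).round(1),np.ptp(q,0).round(1))
E
python3 w.py 343.5 -290.5 87 100 40; ls pics
```

```text
[ 343.1 -294.2  250.3] [ 3.141e+00 -1.000e-03  3.000e-03] 967
[ 343.2 -294.4   92. ] [ 342.3 -293.9   91. ] [31.7 31.4  8. ]
scene0.png
scene0c.png
top0.png
top0c.png
w2.3.png
```

Request:
send_path(
  rows=[
    {"d":[0,0,0.4],"aperture":85},
    {"d":[0,0,0.4],"aperture":85},
    {"d":[0,0,0.4],"aperture":85},
    {"d":[0,0,0.4],"aperture":85},
    {"d":[0,0,0.25],"aperture":85},
    {"d":[0,0,0.13],"aperture":85},
    {"aperture":85},
    {"aperture":40},
    {"aperture":40},
    {"aperture":40},
    {"aperture":40},
    {"aperture":40},
  ],
)

```text
clock: 3.55
eef_pos: [340.9, -293.4, 59.7]
tool_rot: [-3.135, 0.003, -0.001]
force: [-1.1, 0.8, 5.6]
width: 50.0
gripper_force: 61.3
```

Request:
send_path(
  rows=[
    {"aperture":85},
    {"aperture":85},
    {"aperture":85},
    {"aperture":85},
  ],
)

```text
clock: 3.95
eef_pos: [340.7, -292.7, 58.6]
tool_rot: [-3.134, 0.005, -0.001]
force: [-0.1, 0.1, 0.6]
width: 85.4
gripper_force: 0.0
```

Request:
send_path(
  rows=[
    {"d":[0,0,0.07],"aperture":85},
    {"aperture":85},
    {"aperture":85},
  ],
)

```text
clock: 4.25
eef_pos: [340.6, -292.5, 51.4]
tool_rot: [-3.133, 0.005, -0.001]
force: [-1.2, 0.0, 0.2]
width: 85.3
gripper_force: 0.0
```

Converted, -40 mm is -0.4, -35 mm is -0.35.

Request:
send_path(
  rows=[
    {"aperture":40},
    {"aperture":40},
    {"aperture":40},
    {"aperture":40},
    {"aperture":40},
    {"d":[0,0,-0.15],"aperture":40},
    {"d":[0,0,-0.3],"aperture":40},
    {"d":[0,0,-0.35],"aperture":40},
    {"d":[0,0,-0.4],"aperture":40},
    {"d":[0,0,-0.3],"aperture":40},
    {"aperture":40},
  ],
)

```text
clock: 5.35
eef_pos: [343.1, -295.3, 204.9]
tool_rot: [-3.138, -0.001, -0.001]
force: [-0.4, -0.2, -1.2]
width: 50.3
gripper_force: 62.8
```

Request:
send_path(
  rows=[
    {"d":[0.22,-0.3,0],"aperture":40},
    {"d":[0.22,-0.42,0],"aperture":40},
    {"d":[0.22,-0.42,0],"aperture":40},
    {"d":[0.22,-0.42,0],"aperture":40},
    {"d":[0.22,-0.42,0],"aperture":40},
    {"d":[0.22,-0.42,0],"aperture":40},
    {"d":[0.22,-0.42,0],"aperture":40},
    {"d":[0,-0.44,0],"aperture":40},
    {"d":[0,-0.44,0],"aperture":40},
    {"d":[0,-0.44,0],"aperture":40},
    {"d":[0,-0.44,0],"aperture":40},
    {"d":[0,-0.44,0],"aperture":40},
  ],
)

```text
clock: 6.55
eef_pos: [494.6, 209.6, 203.5]
tool_rot: [-3.135, 0.007, -0.001]
force: [1.1, 0.9, -2.1]
width: 50.6
gripper_force: 62.7
```

Request:
send_path(
  rows=[
    {"d":[-0.02,-0.44,0],"aperture":40},
    {"d":[-0.02,-0.44,0],"aperture":40},
    {"d":[-0.02,-0.44,0],"aperture":40},
    {"d":[-0.02,-0.44,0],"aperture":40},
    {"d":[-0.02,-0.35,0],"aperture":40},
    {"aperture":40},
    {"aperture":40},
  ],
)

```text
clock: 7.25
eef_pos: [484.6, 419.3, 204.6]
tool_rot: [-3.136, 0.007, 0.001]
force: [0.2, -1.0, -1.1]
width: 50.5
gripper_force: 62.8
```

```bash
python3 w.py 490 438 11 22 55; python3 w.py 488 435 165 215 70
```

```text
[484.6 419.3 204.6] [-3.136e+00  7.000e-03  1.000e-03] 871
[500.8 447.7  15.8] [490.8 437.1  14.9] [74.2 76.5  7.7]
[485.4 417.8 205. ] [-3.136e+00  7.000e-03 -1.000e-03] 5396
[508.6 415.3 201.1] [493.8 415.8 190. ] [40.1 77.8 50. ]
```

Request:
send_path(
  rows=[
    {"d":[0.03,-0.185,0],"aperture":40},
    {"aperture":40},
    {"aperture":40},
  ],
)

```text
clock: 7.65
eef_pos: [489.0, 436.2, 206.4]
tool_rot: [-3.135, 0.006, -0.002]
force: [0.0, -0.0, -1.4]
width: 50.2
gripper_force: 62.9
```

```bash
python3 w.py 488 437 238 252 30;python3 w.py 488 437 155 180 40; python3 w.py 490 438 11 22 55; python3 -c "
from h import *; print(np.array(cams.calibration('wrist')['hand_eye']).round(2))"; ls pics
```

```text
[489.  436.2 206.4] [-3.135e+00  6.000e-03 -2.000e-03] 6896
[497.7 435.  246.1] [494.1 437.  244.8] [27.6 54.8 13.6]
[489.1 435.8 206.4] [-3.135e+00  5.000e-03 -2.000e-03] 1080
[514.7 433.3 170.3] [507.8 433.8 168. ] [19.1 49.9 24. ]
[489.1 435.8 206.6] [-3.135e+00  5.000e-03 -2.000e-03] 782
[504.4 438.5  15.8] [494.8 436.8  14.6] [65.6 76.3  7.1]
[[  -0.     -0.95   -0.32   82.58]
 [   1.     -0.      0.      1.84]
 [  -0.     -0.32    0.95 -123.96]
 [   0.      0.      0.      1.  ]]
scene0.png
scene0c.png
top0.png
top0c.png
w2.3.png
w7.2.png
w7.3.png
w7.7.png
w7.8.png
```

Converted, -2 mm is -0.02, 35 mm is 0.35.

Request:
send_path(
  rows=[
    {"d":[-0.01,-0.02,0.25],"aperture":40},
    {"d":[0,0,0.35],"aperture":40},
    {"d":[0,0,0.35],"aperture":40},
    {"d":[0,0,0.25],"aperture":40},
    {"d":[0,0,0.1],"aperture":40},
    {"aperture":40},
    {"aperture":40},
  ],
)

```text
clock: 8.5
eef_pos: [488.2, 440.8, 77.9]
tool_rot: [-3.132, 0.003, -0.001]
force: [-0.6, -0.4, -1.0]
width: 50.2
gripper_force: 62.8
```

Converted, 1 mm is 0.01, 8 mm is 0.08.

Request:
send_path(
  rows=[
    {"d":[0,0.01,0.08],"aperture":40},
    {"d":[0,0.01,0.06],"aperture":40},
    {"d":[0,0,0.05],"aperture":40},
    {"aperture":40},
    {"aperture":40},
  ],
)

```text
clock: 9.0
eef_pos: [487.1, 438.8, 57.6]
tool_rot: [-3.134, 0.005, -0.001]
force: [0.0, -0.2, -1.2]
width: 50.1
gripper_force: 62.8
```

Converted, 1.5 mm is 0.015.

Request:
send_path(
  rows=[
    {"d":[0,0,0.015],"aperture":40},
    {"aperture":40},
    {"aperture":40},
  ],
)

```text
clock: 9.3
eef_pos: [487.2, 438.9, 56.3]
tool_rot: [-3.133, 0.005, -0.001]
force: [-0.2, -0.7, -0.8]
width: 50.5
gripper_force: 63.0
```

Converted, -45 mm is -0.45, -40 mm is -0.4.

Request:
send_path(
  rows=[
    {"d":[0,0,0.005],"aperture":85},
    {"aperture":85},
    {"aperture":85},
    {"aperture":85},
    {"d":[0,0,-0.2],"aperture":85},
    {"d":[0,0,-0.4],"aperture":85},
    {"d":[0,0,-0.45],"aperture":85},
    {"d":[0,0,-0.45],"aperture":85},
    {"aperture":85},
    {"aperture":85},
  ],
)

```text
clock: 10.3
eef_pos: [488.3, 438.0, 207.1]
tool_rot: [-3.131, 0.003, -0.001]
force: [0.4, 0.1, 0.6]
width: 84.8
gripper_force: 0.0
```

```bash
python3 w.py 490 438 86 102 45;python3 w.py 490 438 11 20 50
```

```text
[488.3 438.  207.1] [-3.131e+00  3.000e-03 -1.000e-03] 1395
[490.6 436.5  96. ] [489.3 436.2  92.1] [31.3 31.2 12.2]
[487.4 437.5 205.5] [-3.133  0.006 -0.   ] 757
[509.7 436.2  15.9] [497.  437.3  15.5] [61.6 77.1  8.8]
```

Request:
send_path(
  rows=[
    {"d":[0.2,0.28,0],"aperture":85},
    {"d":[0.3,0.42,0],"aperture":85},
    {"d":[0.3,0.42,0],"aperture":85},
    {"d":[0.25,0.35,0],"aperture":85},
    {"d":[0.06,0.05,0],"aperture":85},
    {"aperture":85},
    {"aperture":85},
  ],
)

```text
clock: 11.1
eef_pos: [595.4, 289.5, 202.5]
tool_rot: [-3.133, 0.008, 0.001]
force: [-0.3, -0.2, -0.1]
width: 85.2
gripper_force: 0.0
```

```bash
python3 w.py 599 287.5 71 82 30
```

```text
[595.4 289.5 202.5] [-3.133e+00  8.000e-03  1.000e-03] 466
[599.2 285.5  76.1] [598.5 285.5  74.6] [19.5 19.3  7. ]
```

Converted, 3 mm is 0.03, 40 mm is 0.4.

Request:
send_path(
  rows=[
    {"d":[0.03,0.03,0.25],"aperture":85},
    {"d":[0,0,0.4],"aperture":85},
    {"d":[0,0,0.4],"aperture":85},
    {"d":[0,0,0.3],"aperture":85},
    {"d":[0,0,0.12],"aperture":85},
    {"aperture":85},
    {"aperture":85},
  ],
)

```text
clock: 11.85
eef_pos: [599.7, 287.5, 58.0]
tool_rot: [-3.133, 0.003, 0.0]
force: [0.2, 0.2, 0.2]
width: 85.4
gripper_force: 0.0
```

Converted, 11.5 mm is 0.115, 1 mm is 0.01.

Request:
send_path(
  rows=[
    {"d":[0,0.01,0.115],"aperture":85},
    {"aperture":60},
    {"aperture":20},
    {"aperture":20},
    {"aperture":20},
    {"aperture":20},
    {"aperture":20},
    {"aperture":20},
  ],
)

```text
clock: 12.65
eef_pos: [599.5, 285.5, 46.1]
tool_rot: [-3.133, 0.004, -0.001]
force: [-0.5, -0.3, 4.7]
width: 30.1
gripper_force: 59.3
```

Request:
send_path(
  rows=[
    {"d":[0,0,-0.15],"aperture":20},
    {"d":[0,0,-0.3],"aperture":20},
    {"d":[0,0,-0.4],"aperture":20},
    {"d":[0,0,-0.4],"aperture":20},
    {"d":[0.1,0.3,-0.15],"aperture":20},
    {"d":[0.12,0.4,0],"aperture":20},
    {"d":[0.13,0.42,0],"aperture":20},
    {"d":[0.13,0.42,0],"aperture":20},
    {"d":[0.1,0.32,0],"aperture":20},
    {"d":[0.02,0.08,0],"aperture":20},
    {"aperture":20},
    {"aperture":20},
  ],
)

```text
clock: 13.85
eef_pos: [659.2, 92.3, 183.6]
tool_rot: [-3.132, 0.006, 0.001]
force: [-1.0, 0.9, -1.3]
width: 30.2
gripper_force: 59.4
```

```bash
python3 w.py 660 91 11 22 45;python3 w.py 658 92 150 172 30
```

```text
[659.2  92.3 183.6] [-3.132e+00  6.000e-03  1.000e-03] 880
[659.2  88.5  15.9] [659.4  88.9  14.7] [56.8 56.4  7.4]
[659.1  93.  183.5] [-3.132e+00  6.000e-03  2.000e-03] 1227
[672.   91.8 163.1] [668.2  91.4 161. ] [13.5 50.4 22. ]
```

Request:
send_path(
  rows=[
    {"d":[0,0.035,0.25],"aperture":20},
    {"d":[0,0,0.35],"aperture":20},
    {"d":[0,0,0.3],"aperture":20},
    {"d":[0,0,0.15],"aperture":20},
    {"d":[0,0,0.05],"aperture":20},
    {"aperture":20},
    {"aperture":20},
  ],
)

```text
clock: 14.65
eef_pos: [660.2, 88.0, 75.0]
tool_rot: [-3.133, 0.002, -0.0]
force: [0.4, 0.3, 0.8]
width: 30.0
gripper_force: 59.4
```

Request:
send_path(
  rows=[
    {"d":[0,-0.01,0.09],"aperture":20},
    {"d":[0,0,0.08],"aperture":20},
    {"d":[0,0,0.04],"aperture":20},
    {"d":[0,0,0.02],"aperture":20},
    {"aperture":20},
    {"aperture":20},
  ],
)

```text
clock: 15.25
eef_pos: [659.1, 88.7, 50.5]
tool_rot: [-3.134, 0.005, -0.001]
force: [-0.2, 0.3, -0.1]
width: 30.1
gripper_force: 59.3
```

Converted, -45 mm is -0.45, -20 mm is -0.2.

Request:
send_path(
  rows=[
    {"aperture":85},
    {"aperture":85},
    {"aperture":85},
    {"aperture":85},
    {"d":[0,0,-0.2],"aperture":85},
    {"d":[0,0,-0.4],"aperture":85},
    {"d":[0,0,-0.45],"aperture":85},
    {"d":[0,0,-0.45],"aperture":85},
    {"aperture":85},
    {"aperture":85},
  ],
)

```text
clock: 16.25
eef_pos: [660.4, 87.8, 202.0]
tool_rot: [-3.133, 0.002, -0.001]
force: [-0.7, -0.4, -0.9]
width: 85.0
gripper_force: 0.0
```

```bash
python3 w.py 659 89 70 90 35;python3 w.py 659 89 11 20 40
```

```text
[660.4  87.8 202. ] [-3.133e+00  2.000e-03 -1.000e-03] 516
[659.4  87.8  79.9] [658.   87.7  76. ] [19.6 19.3 12. ]
[659.3  87.8 200.3] [-3.133e+00  5.000e-03 -1.000e-03] 654
[670.2  88.3  15.8] [660.9  88.4  15.5] [53.4 56.4  8.7]
```

Request:
send_path(
  rows=[
    {"d":[-0.3,0.26,0],"aperture":85},
    {"d":[-0.34,0.3,0],"aperture":85},
    {"d":[-0.34,0.3,0],"aperture":85},
    {"d":[-0.34,0.3,0],"aperture":85},
    {"d":[-0.34,0.3,0],"aperture":85},
    {"d":[-0.34,0.3,0],"aperture":85},
    {"d":[-0.09,0.08,0],"aperture":85},
    {"aperture":85},
    {"aperture":85},
  ],
)

```text
clock: 17.25
eef_pos: [451.5, -95.3, 199.6]
tool_rot: [-3.133, 0.005, 0.0]
force: [0.1, 0.3, -0.5]
width: 84.9
gripper_force: 0.0
```

```bash
python3 w.py 450 -95.5 79 92 35
```

```text
[451.5 -95.3 199.6] [-3.133  0.005  0.   ] 836
[448.7 -99.3  84.1] [447.7 -99.3  82.8] [25.5 24.9  7.1]
```

Converted, 5 mm is 0.05, -2.5 mm is -0.025.

Request:
send_path(
  rows=[
    {"d":[-0.025,0.05,0.25],"aperture":85},
    {"d":[0,0,0.4],"aperture":85},
    {"d":[0,0,0.4],"aperture":85},
    {"d":[0,0,0.3],"aperture":85},
    {"d":[0,0,0.1],"aperture":85},
    {"aperture":85},
    {"aperture":85},
  ],
)

```text
clock: 18.0
eef_pos: [448.4, -99.8, 55.6]
tool_rot: [-3.134, 0.004, 0.0]
force: [0.3, -0.1, 0.0]
width: 85.2
gripper_force: 0.0
```

Converted, -40 mm is -0.4, -35 mm is -0.35.

Request:
send_path(
  rows=[
    {"d":[0,0,0.095],"aperture":85},
    {"aperture":30},
    {"aperture":30},
    {"aperture":30},
    {"aperture":30},
    {"aperture":30},
    {"aperture":30},
    {"d":[0,0,-0.15],"aperture":30},
    {"d":[0,0,-0.35],"aperture":30},
    {"d":[0,0,-0.4],"aperture":30},
    {"d":[0,0,-0.4],"aperture":30},
    {"d":[0,0,-0.2],"aperture":30},
  ],
)

```text
clock: 19.2
eef_pos: [449.1, -101.6, 198.7]
tool_rot: [-3.134, 0.001, -0.001]
force: [0.7, -0.2, -1.1]
width: 40.4
gripper_force: 60.7
```

Request:
send_path(
  rows=[
    {"d":[0,-0.3,0],"aperture":30},
    {"d":[0,-0.44,0],"aperture":30},
    {"d":[0,-0.44,0],"aperture":30},
    {"d":[0,-0.44,0],"aperture":30},
    {"d":[0,-0.44,0],"aperture":30},
    {"d":[0,-0.44,0],"aperture":30},
    {"d":[-0.25,-0.3,0],"aperture":30},
    {"d":[-0.3,-0.35,0],"aperture":30},
    {"d":[-0.3,-0.35,0],"aperture":30},
    {"d":[-0.12,-0.18,0],"aperture":30},
    {"aperture":30},
    {"aperture":30},
  ],
)

```text
clock: 20.4
eef_pos: [351.3, 266.8, 199.1]
tool_rot: [-3.134, 0.005, 0.0]
force: [-0.6, -0.1, -0.6]
width: 41.0
gripper_force: 60.8
```

```bash
python3 w.py 350 270 11 22 50;python3 w.py 350 269 155 175 35
```

```text
[351.3 266.8 199.1] [-3.134  0.005  0.   ] 852
[354.  270.   15.7] [349.9 268.7  14.5] [64.7 66.9  7. ]
[351.9 266.1 199.2] [-3.134e+00  4.000e-03 -2.000e-03] 881
[371.  264.  166.8] [365.1 264.2 165. ] [17.  41.  19.9]
```

Converted, -3 mm is -0.03, -2.5 mm is -0.025.

Request:
send_path(
  rows=[
    {"d":[-0.025,-0.03,0.25],"aperture":30},
    {"d":[0,0,0.4],"aperture":30},
    {"d":[0,0,0.35],"aperture":30},
    {"d":[0,0,0.2],"aperture":30},
    {"d":[0,0,0.07],"aperture":30},
    {"aperture":30},
    {"aperture":30},
  ],
)

```text
clock: 21.2
eef_pos: [349.2, 270.7, 72.7]
tool_rot: [-3.133, 0.004, -0.002]
force: [-0.1, -0.9, -0.9]
width: 40.8
gripper_force: 60.7
```

Converted, 9 mm is 0.09, 7 mm is 0.07.

Request:
send_path(
  rows=[
    {"d":[0,0,0.09],"aperture":30},
    {"d":[0,0,0.07],"aperture":30},
    {"d":[0,0,0.04],"aperture":30},
    {"d":[0,0,0.015],"aperture":30},
    {"aperture":30},
    {"aperture":30},
  ],
)

```text
clock: 21.8
eef_pos: [348.3, 271.3, 50.8]
tool_rot: [-3.133, 0.004, -0.0]
force: [0.3, 0.6, -0.1]
width: 40.4
gripper_force: 60.7
```

Converted, -20 mm is -0.2, -45 mm is -0.45.

Request:
send_path(
  rows=[
    {"aperture":85},
    {"aperture":85},
    {"aperture":85},
    {"aperture":85},
    {"d":[0,0,-0.2],"aperture":85},
    {"d":[0,0,-0.4],"aperture":85},
    {"d":[0,0,-0.45],"aperture":85},
    {"d":[0,0,-0.45],"aperture":85},
    {"aperture":85},
    {"aperture":85},
  ],
)

```text
clock: 22.8
eef_pos: [348.8, 270.5, 201.3]
tool_rot: [-3.132, 0.004, 0.0]
force: [-0.1, 1.0, 0.1]
width: 85.1
gripper_force: 0.0
```

```bash
python3 w.py 350 269 78 98 40;python3 w.py 350 269 11 20 45
```

```text
[348.8 270.5 201.3] [-3.132  0.004  0.   ] 918
[350.1 269.   88. ] [348.6 269.4  84. ] [25.6 25.7 11.8]
[348.2 270.  200.3] [-3.133  0.006  0.   ] 730
[364.6 266.7  15.9] [352.3 268.2  15.4] [60.2 67.   8.7]
```

Request:
send_path(
  rows=[
    {"d":[0.2,0.41,0],"aperture":85},
    {"d":[0.2,0.41,0],"aperture":85},
    {"d":[0.2,0.41,0],"aperture":85},
    {"d":[0.2,0.41,0],"aperture":85},
    {"d":[0.2,0.41,0],"aperture":85},
    {"d":[0.2,0.41,0],"aperture":85},
    {"d":[0.2,0.41,0],"aperture":85},
    {"d":[0.2,0.41,0],"aperture":85},
    {"d":[0.2,0.41,0],"aperture":85},
    {"d":[0.2,0.41,0],"aperture":85},
    {"d":[0.2,0.41,0],"aperture":85},
    {"d":[0.2,0.41,0],"aperture":85},
  ],
)

```text
clock: 24.1
eef_pos: [588.0, -223.8, 192.8]
tool_rot: [-3.131, 0.009, -0.002]
force: [1.0, 1.2, 0.3]
width: 84.9
gripper_force: 0.0
```

Request:
send_path(
  rows=[
    {"d":[0.2,0.41,0],"aperture":85},
    {"d":[0.08,0.16,0],"aperture":85},
    {"aperture":85},
    {"aperture":85},
  ],
)

```text
clock: 24.5
eef_pos: [615.2, -278.6, 192.4]
tool_rot: [-3.131, 0.009, -0.002]
force: [0.3, 0.4, 0.2]
width: 84.9
gripper_force: 0.0
```

```bash
python3 w.py 617 -281 95 108 40
```

```text
[ 615.2 -278.6  192.4] [-3.131e+00  9.000e-03 -2.000e-03] 2180
[ 617.2 -284.3  100.1] [ 615.9 -284.3   98.6] [37.8 38.1  7.2]
```

Converted, 7 mm is 0.07, 1 mm is 0.01.

Request:
send_path(
  rows=[
    {"d":[0.01,0.07,0],"aperture":85},
    {"d":[0,0,0.25],"aperture":85},
    {"d":[0,0,0.25],"aperture":85},
    {"aperture":85},
    {"aperture":85},
  ],
)

```text
clock: 25.05
eef_pos: [617.3, -285.3, 144.9]
tool_rot: [-3.133, 0.005, 0.0]
force: [0.2, -0.1, 0.5]
width: 84.9
gripper_force: 0.0
```

```bash
python3 w.py 617 -284 96 108 40
```

```text
[ 617.3 -285.3  144.9] [-3.133  0.005  0.   ] 3212
[ 617.6 -284.4  100.1] [ 616.  -284.3   99. ] [38.1 37.6  6. ]
```

Converted, 30 mm is 0.3, 25 mm is 0.25.

Request:
send_path(
  rows=[
    {"d":[0,0,0.25],"aperture":85},
    {"d":[0,0,0.3],"aperture":85},
    {"d":[0,0,0.18],"aperture":85},
    {"d":[0,0,0.08],"aperture":85},
    {"aperture":85},
    {"aperture":85},
  ],
)

```text
clock: 25.7
eef_pos: [617.6, -285.9, 64.9]
tool_rot: [-3.135, 0.003, -0.001]
force: [0.2, -0.4, -0.3]
width: 85.2
gripper_force: 0.0
```

Converted, -22 mm is -0.22, 5 mm is 0.05.

Request:
send_path(
  rows=[
    {"d":[0,0,0.05],"aperture":85},
    {"aperture":50},
    {"aperture":50},
    {"aperture":50},
    {"aperture":50},
    {"aperture":50},
    {"d":[0,0,-0.12],"aperture":50},
    {"d":[0,0,-0.3],"aperture":50},
    {"d":[0,0,-0.38],"aperture":50},
    {"d":[0,0,-0.38],"aperture":50},
    {"d":[0,0,-0.22],"aperture":50},
    {"aperture":50},
  ],
)

```text
clock: 26.9
eef_pos: [619.0, -288.0, 202.9]
tool_rot: [-3.137, -0.001, -0.001]
force: [1.0, -0.5, -1.9]
width: 60.1
gripper_force: 65.5
```

Converted, -40 mm is -0.4, -25 mm is -0.25.

Request:
send_path(
  rows=[
    {"d":[-0.11,-0.25,0],"aperture":50},
    {"d":[-0.18,-0.4,0],"aperture":50},
    {"d":[-0.18,-0.4,0],"aperture":50},
    {"d":[-0.18,-0.4,0],"aperture":50},
    {"d":[-0.18,-0.4,0],"aperture":50},
    {"d":[-0.18,-0.4,0],"aperture":50},
    {"d":[-0.18,-0.4,0],"aperture":50},
    {"d":[-0.18,-0.4,0],"aperture":50},
    {"d":[-0.18,-0.4,0],"aperture":50},
    {"d":[-0.18,-0.4,0],"aperture":50},
    {"d":[-0.09,-0.18,0],"aperture":50},
    {"aperture":50},
  ],
)

```text
clock: 28.1
eef_pos: [432.9, 119.9, 201.7]
tool_rot: [-3.133, 0.009, 0.006]
force: [0.2, -0.6, -1.7]
width: 60.3
gripper_force: 65.6
```

Request:
send_path(
  rows=[
    {"aperture":50},
  ],
)

```text
clock: 28.2
eef_pos: [435.3, 116.5, 202.3]
tool_rot: [-3.135, 0.006, 0.0]
force: [0.8, -0.2, -1.7]
width: 60.0
gripper_force: 65.6
```

```bash
python3 w.py 433 122 11 22 60;python3 w.py 433 120 145 170 45
```

```text
[435.3 116.5 202.3] [-3.135  0.006  0.   ] 821
[455.5 124.2  15.7] [442.2 120.4  14.7] [69.3 87.5  7.2]
[435.8 115.8 202.5] [-3.135e+00  5.000e-03 -2.000e-03] 1150
[463.2 113.1 159.5] [456.1 113.8 157.5] [20.  57.5 25. ]
```

Request:
send_path(
  rows=[
    {"d":[-0.015,-0.055,0.25],"aperture":50},
    {"d":[0,0,0.35],"aperture":50},
    {"d":[0,0,0.3],"aperture":50},
    {"d":[0,0,0.17],"aperture":50},
    {"d":[0,0,0.06],"aperture":50},
    {"aperture":50},
    {"aperture":50},
  ],
)

```text
clock: 29.0
eef_pos: [434.5, 122.6, 90.5]
tool_rot: [-3.134, 0.004, -0.002]
force: [-0.2, 1.2, -2.0]
width: 60.4
gripper_force: 65.6
```

Request:
send_path(
  rows=[
    {"d":[-0.01,0,0.1],"aperture":50},
    {"d":[0,0,0.08],"aperture":50},
    {"d":[0,0,0.05],"aperture":50},
    {"d":[0,0,0.025],"aperture":50},
    {"aperture":50},
    {"aperture":50},
  ],
)

```text
clock: 29.6
eef_pos: [432.6, 123.3, 64.4]
tool_rot: [-3.134, 0.005, -0.001]
force: [0.1, -0.4, -1.3]
width: 59.9
gripper_force: 65.6
```

Request:
send_path(
  rows=[
    {"d":[0,0,0.003],"aperture":85},
    {"aperture":85},
    {"aperture":85},
    {"aperture":85},
    {"d":[0,0,-0.2],"aperture":85},
    {"d":[0,0,-0.4],"aperture":85},
    {"d":[0,0,-0.45],"aperture":85},
    {"d":[0,0,-0.45],"aperture":85},
    {"aperture":85},
    {"aperture":85},
  ],
)

```text
clock: 30.6
eef_pos: [433.5, 122.7, 214.9]
tool_rot: [-3.132, 0.003, 0.0]
force: [0.4, 0.4, -0.5]
width: 85.1
gripper_force: 0.0
```

```bash
python3 w.py 433 121 92 116 45;python3 w.py 433 121 11 20 55
```

```text
[433.5 122.7 214.9] [-3.132e+00  3.000e-03  0.000e+00] 1977
[433.6 121.2 104.1] [431.4 120.8  99.2] [38.5 37.3 14.2]
[432.7 122.5 213.9] [-3.133  0.006  0.   ] 781
[458.2 119.4  15.8] [444.2 120.4  15.5] [65.  87.1  8.9]
```

Request:
send_path(
  rows=[
    {"d":[0,0.44,0],"aperture":85},
    {"d":[0,0.44,0],"aperture":85},
    {"d":[0,0.44,0],"aperture":85},
    {"d":[0,0.44,0],"aperture":85},
    {"d":[0,0.44,0],"aperture":85},
    {"d":[0,0.44,0],"aperture":85},
    {"aperture":85},
    {"aperture":85},
  ],
)

```text
clock: 31.5
eef_pos: [431.9, -142.6, 210.6]
tool_rot: [-3.133, 0.008, -0.004]
force: [-0.2, 1.3, -0.4]
width: 84.8
gripper_force: 0.0
```

```bash
python3 - <<'E'
from h import *
p,d=cams.get_image('top'); P=cloud('top',d)
for nm,x,y,h in [('small',659,89,80),('medium',349,269,88),('large',490,438,96),('largest',433,121,104)]:
    q=P[(np.hypot(P[...,0]-x,P[...,1]-y)<45)&(P[...,2]>h-5)]; print(nm,len(q),((q.min(0)+q.max(0))/2).round(1),np.median(q[:,2]).round(1))
a=cv2.resize(p[110:310,120:520],(800,400),interpolation=cv2.INTER_CUBIC); cv2.imwrite('pics/fin.png',a)
E
```

```text
small 42 [657.9  89.1  80.2] 80.0
medium 79 [349.  270.2  87.2] 87.4
large 120 [489.6 437.8  94.8] 95.1
largest 172 [431.2 122.2 104.1] 103.3
```

View pics/fin.png

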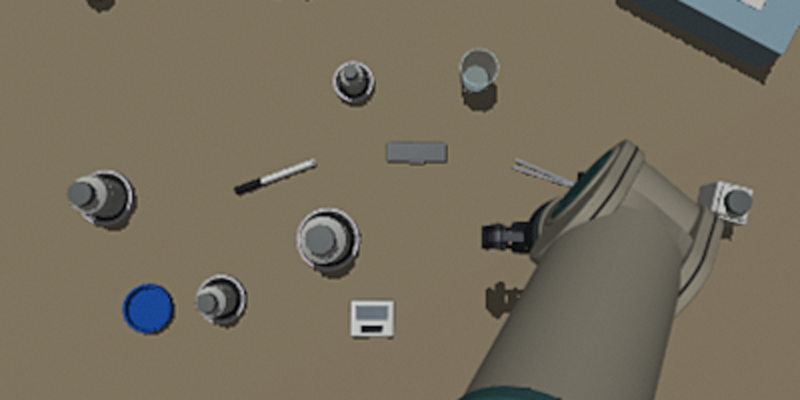

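The final picture shows all four bottles upright in their holders, at crop pixels (352,80), (322,240), (220,300) and (100,197). The beaker (478,70) and square bottle (735,203) haven't moved.

```bash
python3 -c "
from cell import ctrl; print(ctrl.finish_job())"
```

```text
the job is handed in; nothing more can be done
None
```

I set all four round bottles upright in the holders of their size, left the square bottle and beaker where they stood, and handed the job in at about 31.6 s; the system reported no verdict, but my last camera measurements put each bottle within about 3 mm of its holder's axis.

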